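Pull the enable plug and hold the cam lift at its top

TASK

First make the board test jig safe: pull the red enable plug straight up out of its sprung socket and leave it in the green tray. Then take the black handle of the red cam lever and swing the lever up until it stands straight upright, where the cam lifts the board platform to its highest point. The lever springs back if let go, so finish while still holding it there by its handle; leave the tape measure where it is.

Things in the scene. Friction and masses are not known exactly. Their poses are not given: they have to be found in the camera images.
- plug_head (a point): centre of the red square head of the enable plug (head 26 x 26 mm, 34 mm tall; z up out of the socket). A shank 16 x 16 mm, 25 mm long is below the head: the plug's foot is 42 mm below this point. At the start the plug sits in the socket, this point 57 mm above the desk. A straight pull up of about 8 N frees it; it must rise 25 mm to be clear.
- socket: black socket block on a grey foot, fixed, 74 x 74 mm (foot 86 x 86 mm), 40 mm high, square hole in the middle of its top with two sprung rollers that hold the plug; origin at the centre of its underside, z up. Socket and tray stand on opposite sides of the jig, either way round.
- tray: open green tray, fixed, 140 mm (its x) x 120 mm (its y) outside, 30 mm high, walls and floor 4 mm or less; origin at the centre of its underside, z up.
- jig: board test jig, fixed: aluminium base 130 mm (x) x 180 mm (y), clear probe bridge on four posts, highest point 178 mm. Origin on the desk below the camshaft, which runs along the jig's y, 55 mm up; z up. The lever is on the -y side, 55 mm from the origin; at rest it leans to the jig's -x, 10 degrees above level.
- cam_axis (a point): point on the camshaft axis, 55 mm above the desk, level along y with the middle of the handle: the middle of the handle swings round this point on a circle of radius 120 mm in the jig's x-z plane.
- handle_grip: black round handle of the cam lever, diameter 18 mm, 68 mm long, lying along the jig's y and standing out from the red lever arm to the jig's -y side; it spins freely on its pin. Origin at its middle (53 mm from the plane of the lever arm). At rest it is about 76 mm above the desk, upright 175 mm above it.
- cam_lever (a joint): angle of the cam lever: 0 at rest (10 degrees above level, leaning to the jig's -x), grows as it is swung up; 1.396 = standing straight up, highest lift; stop at 1.85 (past the top the lift falls again). A spring drives it back towards 0; holding it upright takes about 5 N at the handle.
- platform (a joint): lift of the board platform in m: 0 at rest, about 0.0115 at the highest point of the cam. It is raised only by the cam lever.
- tape_measure: red and black tape measure, 64 x 80 x 38 mm, loose on the desk, a bystander; origin at the centre of its underside.
- plug: the red enable plug itself, loose, 40 to 85 g; origin at the centre of the underside of its shank, 42 mm below the centre of its head; z up out of the socket.
There are look-alikes about, which are no part of the job. Several things look just like the socket: the one meant starts farthest to the robot's right. Several things have the shape of the plug; the one meant has the colours described above.

How it is judged:
On the way, in this order (a step that is already met when the one before it is completed fails the run):
1. the plug is out of its socket, with the lever still down (z of plug_head in the frame of socket above 0.085 m and value of joint cam_lever below 0.35 rad), for 0.1 s.
2. the plug has been left in the tray, with the lever still down (x of plug_head in the frame of tray between -0.066 and 0.066 m and y of plug_head in the frame of tray between -0.056 and 0.056 m and z of plug_head in the frame of tray below 0.055 m and contact force between the fingers and plug below 0.1 N and value of joint cam_lever below 0.35 rad), for 0.2 s.
3. the lever is upright, the platform at its highest (value of joint cam_lever between 1.256 and 1.536 rad and value of joint platform above 0.0105 m), for 0.2 s.
At the end, for the whole second after the job is handed in: The plug lies or stands still inside the tray (its head's centre within the tray walls and under 55 mm above the tray's underside); the lever is within 0.14 rad (8 degrees) of upright, the platform lifted more than 10.5 mm, and the fingers hold the handle with more than 1 N (all of step 3 and x of plug_head in the frame of tray between -0.066 and 0.066 m and y of plug_head in the frame of tray between -0.056 and 0.056 m and z of plug_head in the frame of tray below 0.055 m and linear speed of plug below 0.02 m/s and contact force between the fingers and handle_grip above 1 N); the arm keeps its last pose, push and grip.
It fails at once if the lever is raised before the plug is out of its socket (value of joint cam_lever above 0.35 rad and distance between plug_head and socket below 0.075 m).
It fails at once if the tape measure is moved (distance of tape_measure from where it was at the start of the episode above 0.03 m).
It also fails if it takes over 64 s, if anything falls off the work surface, if the arm or the gripper's body presses on something with over 40 N, if the wrist force passes 120 N, or if a joint passes its speed limit or range.

ROBOT

A 6-joint arm with a two-finger parallel gripper is mounted at the origin on a cart in front of the work surface, level with it; the furniture and walls round the work are solid. World frame = base frame: x ahead of the robot, y to its left, z up, the work surface at z = 0. Lengths are in m, angles in rad, forces in N, time in s.
With the tool pointing down it reaches from about 0.3 to 0.95 m from the base axis. Payload 3.1 kg.
Tool frame: the origin (TCP) lies midway between the tips of the shut fingers; the grasp point (between the pads) lies 19 mm behind it; z points along the fingers, y is the line along which they close (so a half turn about z gives the same grasp; the last joint's range is limited). The gripper opens to 85 mm and grips with 20 to 120 N. Pads are 22 mm wide; open, the fingers measure 114 mm over their backs; the gripper's body (76 mm by 85 mm) begins 54 mm behind the grasp point. The pads swing forward as they close: fully open they stand 13 mm farther back than shut.
Start: joints at [1.14, 0.308, 1.634, -0, 1.2, -0.07], TCP at [0.221, 0.585, 0.231] pointing down, gripper open.
Joint ranges: [-3.06, 3.06], [-0.79, 1.96], [0.05, 2.63], [-1.19, 4.34], [0.05, 2.64], [-2.94, 2.94]. Speed limits (rad/s): [2.79, 2.79, 3.14, 3.14, 3.14, 3.14].

INTERFACE

Orientations are given as a unit quaternion [w, x, y, z].
In Python, from plant import ctrl gives the robot as it stands.
- The arm moves only by the tool apply_moves, never from a script. Its argument "rows" is a list of rows, each a list of 6 numbers: the shift along the tool's x, y, z as a fraction of full scale, then the turn, a rotation vector about the tool's x, y, z as a fraction of full scale. In form: [[dx, dy, dz, ax, ay, az], ...]. A call has 1 to 12 rows; each row shifts and turns the commanded pose from where the row before left it, along the tool's axes as they then stand; what a row does not reach is not made up. Full scale, the value 1, is 5 cm for a shift and 180 degrees for a turn. A row lasts 1/8 s, in which the tool goes at most 62.5 mm and 10.7 degrees, less where a joint would pass 70% of its speed; a pose out of reach is approached as far as the arm can. A call with a number of a shift or a turn outside -1 to 1 is refused whole. A call with a gripper value outside its range is refused whole. "fingers" is the gripper's target within -1 to 1 (shut at 1, half-way at 0, fully open at -1), set as the call begins (left out, the last holds). The fingers move at their own pace and stop on an object; the grip force is fixed at half the most. Time passes only in rows, so rows that do not move let the fingers close. It gives the time, the measured TCP pose, the force, the opening and the grip force at its end, in the units of the state.
- ctrl.sense(): the state, without advancing time (a new reading comes with each control period).
- ctrl.capture(name): name is "side" or "top"; returns a dict with "color" (480x640x3 uint8, red, green, blue), "fx", "fy", "cx", "cy" (pixels), "world_from_camera" (4x4, takes a point from camera to world coordinates). Camera axes: x right, y up, looking along -z (the intrinsics and any distortion apply to the point x, -y, -z); pixel columns grow to the right and rows downward; lengths in m; the calibration is good to about 2 mm. A picture is of the moment at which its call begins. There is no depth.
- ctrl.close_job(): hands the job in; it is judged then, once.
The state is a dict: "time": time; "joint_positions": joint angles; "qd": joint speeds; "joint_torque": joint torques, N m; "eef_pos": TCP position; "tool_rot": TCP orientation; "force": force on the tool from outside, world axes, zero at the start; "ft_torque": the same for the moment, N m; "width": finger opening in m; "finger_force": force on a finger pad.
Only numpy, scipy, OpenCV 4.12 (cv2) and the standard library are available. Lean on these libraries where they do the work, as an engineer would, in place of code of your own. Each camera call takes 0.05 s, during which the arm holds its last target. There are 200 camera calls.

## Working session

There is one attempt and no reset: what is moved stays moved. The work goes in short steps, Python scripts to look and compute and a tool call to move; the robot and the scene stay as the last step left them, time stands still between calls to the robot, and variables do not carry over. Pictures are saved under pics/ and viewed, at most 10 in all, crops included, and the job is handed in when it is done.

Besides the shell and the picture viewer there is one more tool, called after ">>>" by a JSON object that holds its "fn" and its "kwargs". apply_moves: Moves the arm, as the interface text tells. Shift numbers are shares of 5 cm and turn numbers shares of 180 degrees, none past 1 either way. Its arguments: {"type":"object","properties":{"rows":{"type":"array","items":{"type":"array","items":{"type":"number","minimum":-1,"maximum":1}}},"fingers":{"type":"number"}},"required":["rows"]}

```bash
mkdir -p pics; cat > h.py <<'E'
import numpy as np, cv2
from plant import ctrl
def cap(n,save=None):
    c=ctrl.capture(n)
    if save: cv2.imwrite('pics/'+save,cv2.cvtColor(np.ascontiguousarray(c['color']),cv2.COLOR_RGB2BGR))
    return c
def ray(c,u,v):
    M=np.array(c['world_from_camera']); d=np.array([(u-c['cx'])/c['fx'],-(v-c['cy'])/c['fy'],-1.])
    return M[:3,3],M[:3,:3]@d
def onz(c,u,v,z):
    o,d=ray(c,u,v); return o+d*(z-o[2])/d[2]
def tri(rays):
    A=0;b=0
    for o,d in rays:
        d=d/np.linalg.norm(d);P=np.eye(3)-np.outer(d,d);A=A+P;b=b+P@o
    p=np.linalg.solve(A,b); return p,[float(np.linalg.norm(np.cross(p-o,d/np.linalg.norm(d)))) for o,d in rays]
def proj(c,p):
    M=np.linalg.inv(np.array(c['world_from_camera']));q=M[:3,:3]@p+M[:3,3]
    return c['cx']+c['fx']*q[0]/-q[2], c['cy']-c['fy']*q[1]/-q[2]
E
python3 - <<'E'
from h import *
for n in('top','side'):
    c=cap(n,n+'0.png'); print(n,{k:v for k,v in c.items() if k not in('color','world_from_camera')}); print(np.round(c['world_from_camera'],3))
print(ctrl.sense())
E
```

```text
top {'fx': 586.1073715890969, 'fy': 586.1073715890969, 'cx': 317.0866068160228, 'cy': 243.76674581134736}
[[ 0.018  0.991 -0.129  0.381]
 [-1.     0.018 -0.005 -0.025]
 [-0.003  0.129  0.992  1.38 ]
 [ 0.     0.     0.     1.   ]]
side {'fx': 441.1941535900403, 'fy': 441.1941535900403, 'cx': 310.4425275709903, 'cy': 250.8902935562445}
[[ 0.823 -0.43   0.373  0.926]
 [ 0.569  0.61  -0.552 -0.519]
 [ 0.01   0.666  0.746  0.773]
 [ 0.     0.     0.     1.   ]]
{'time': 0.1, 'joint_positions': array([ 1.14031927e+00,  3.08929228e-01,  1.63505536e+00, -3.21174009e-05,
        1.19973768e+00, -6.97087997e-02]), 'qd': array([ 0.00030335, -0.00182486, -0.00158032, -0.00019865,  0.000223  ,
       -0.0008057 ]), 'joint_torque': array([-1.05536707e-03, -4.16417527e+01, -2.77641338e+01, -1.04227240e-04,
        4.15021379e-03,  3.90742841e-06]), 'eef_pos': array([0.22034403, 0.58406249, 0.23015676]), 'tool_rot': array([-2.49039574e-04,  1.79401635e-01,  9.83775340e-01, -1.03538436e-03]), 'force': array([-0.05589362, -0.06349551,  0.96240112]), 'ft_torque': array([-0.02573041,  0.03001171, -0.01346813]), 'finger_force': 0.0, 'width': 0.08538998863403337}
```

View pics/top0.png

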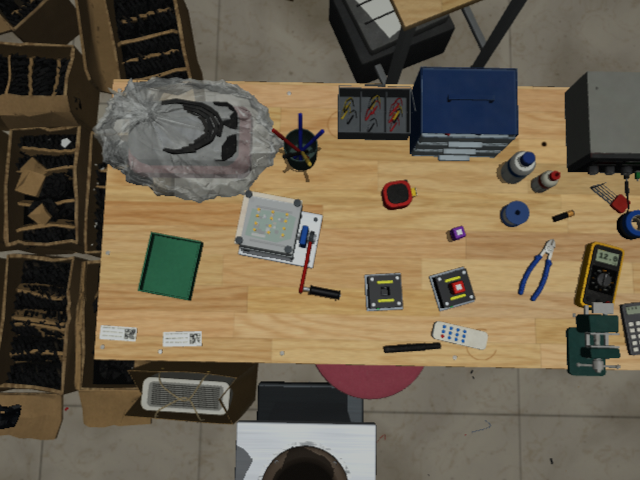

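View pics/side0.png

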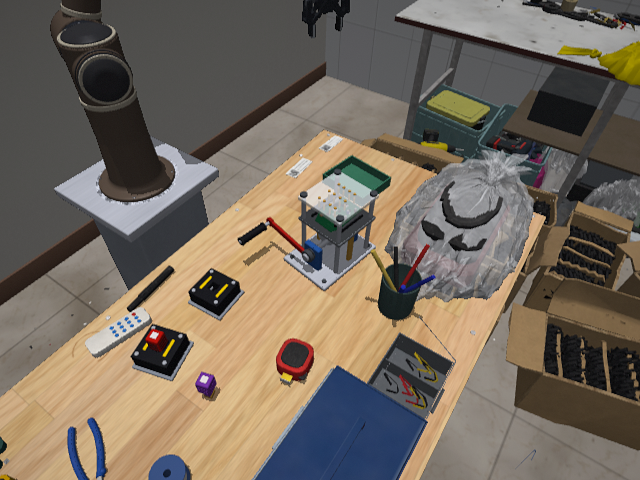

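The top view shows the red plug in the right-hand socket at about (457,288). The tray is at (170,265), the jig at (283,230), the handle at (323,292) and the tape at (397,194). In the side view the plug is at (155,337), the handle runs (240,242)-(268,225) and the tray is at (355,180). I'll zoom in on these for exact pixels.

```bash
python3 - <<'E'
from h import *
t=cv2.imread('pics/top0.png');s=cv2.imread('pics/side0.png')
def crop(im,x,y,w,h,k): return cv2.resize(im[y:y+h,x:x+w],None,fx=k,fy=k,interpolation=cv2.INTER_CUBIC)
# each tile 400x300
tiles=[crop(t,230,185,120,90,400/120),crop(t,425,258,80,60,5),crop(s,225,160,160,120,2.5),crop(s,120,310,100,75,4)]
cv2.imwrite('pics/mosaic.png',np.vstack([np.hstack(tiles[:2]),np.hstack(tiles[2:])]))
def comps(im,cond,roi,mn=15):
    hsv=cv2.cvtColor(im,cv2.COLOR_BGR2HSV);H,S,V=[hsv[...,i].astype(int) for i in range(3)]
    m=cond(H,S,V).astype(np.uint8);z=np.zeros_like(m);x,y,w,h=roi;z[y:y+h,x:x+w]=m[y:y+h,x:x+w]
    n,l,st,ce=cv2.connectedComponentsWithStats(z)
    for i in range(1,n):
        if st[i,4]>=mn: 
            r=cv2.minAreaRect(np.argwhere(l==i)[:,::-1].astype(np.float32)); print(st[i],np.round(ce[i],1),np.round(cv2.boxPoints(r),1).tolist(),round(r[2],1))
red=lambda H,S,V:((H<8)|(H>172))&(S>150)&(V>90)
green=lambda H,S,V:(H>60)&(H<90)&(S>100)
dark=lambda H,S,V:(V<60)
for nm,im,R in(('top',t,[(425,258,80,60),(290,225,50,80),(130,220,80,90),(300,280,50,25)]),('side',s,[(120,310,100,75),(255,210,60,50),(320,150,80,60),(235,218,40,30)])):
    for k,f in zip(('plug','lever','tray','handle'),(red,red,green,dark)):
        print(nm,k); comps(im,f,R[('plug','lever','tray','handle').index(k)])
E
```

```text
top plug
[452 281  13  13  83] [458.1 286.7] [[451.3999938964844, 282.8999938964844], [462.1000061035156, 279.79998779296875], [465.20001220703125, 290.5], [454.5, 293.6000061035156]] 74.1
top lever
[299 242  12  49 135] [304.9 267.4] [[298.79998779296875, 289.79998779296875], [308.5, 241.6999969482422], [311.29998779296875, 242.3000030517578], [301.70001220703125, 290.29998779296875]] 11.3
top tray
[ 139  233   63   67 3116] [170.2 266.1] [[137.6999969482422, 289.8999938964844], [150.39999389648438, 231.0], [202.1999969482422, 242.10000610351562], [189.60000610351562, 301.0]] 12.1
top handle
[309 286  31  13 234] [324.2 292.2] [[308.6000061035156, 293.29998779296875], [310.0, 285.6000061035156], [339.8999938964844, 291.20001220703125], [338.5, 298.79998779296875]] 10.5
side plug
[146 329  18  15 129] [154.3 336.2] [[144.8000030517578, 339.3999938964844], [151.60000610351562, 325.79998779296875], [163.60000610351562, 331.79998779296875], [156.8000030517578, 345.3999938964844]] 26.6
side lever
[267 217  38  34 143] [285.4 233.8] [[266.6000061035156, 218.39999389648438], [268.8999938964844, 216.0], [304.1000061035156, 248.89999389648438], [301.79998779296875, 251.3000030517578]] 43.1
side tray
[323 156  67  38 996] [362.3 173.7] [[322.0, 177.6999969482422], [329.6000061035156, 149.89999389648438], [392.8999938964844, 167.10000610351562], [385.29998779296875, 195.0]] 15.3
side handle
[238 223  29  22 211] [252.4 233.4] [[237.10000610351562, 238.60000610351562], [262.6000061035156, 221.89999389648438], [266.8999938964844, 228.39999389648438], [241.3000030517578, 245.10000610351562]] 56.9
```

View pics/mosaic.png

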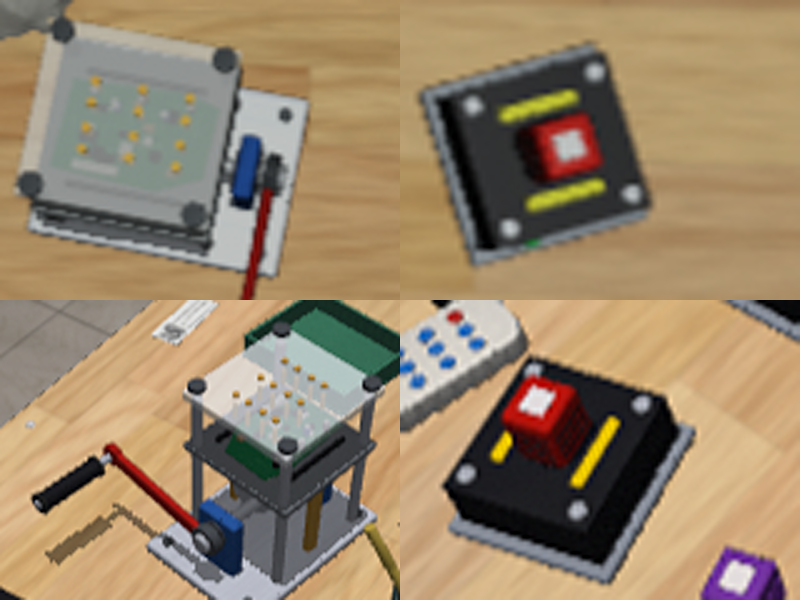

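The mosaic shows the plug's white label at top px (458.8,287.4) and side px (154.5,335.3). The lever and handle are clean and the fingers can get at them. Next: triangulate.

```bash
python3 - <<'E'
from h import *
t=cap('top');s=cap('side')
pl=tri([ray(t,458.8,287.4),ray(s,154.5,335.3)]);print('plug top (z .074)',pl)
print('onz',onz(t,458.8,287.4,.074),onz(s,154.5,335.3,.074))
ha=tri([ray(t,324.2,292.2),ray(s,252.4,233.4)]);print('handle (z .076)',ha)
print('onz',onz(t,324.2,292.2,.076),onz(s,252.4,233.4,.076))
for c,a,b in((t,(309.3,289.4),(339.2,295)),(s,(264.7,225.1),(239.2,241.9))):
    A,B=onz(c,*a,.076),onz(c,*b,.076);d=A-B;print('handle ends',A,B,np.linalg.norm(d),'yaw of y',np.degrees(np.arctan2(d[1],d[0]))-90)
tr=[onz(t,u,v,.03) for u,v in((137.7,289.9),(150.4,231),(202.2,242.1),(189.6,301))]
print('tray',np.round(tr,3),np.mean(tr,0),[np.linalg.norm(tr[i]-tr[i-1]) for i in range(4)])
# head edges / socket foot corners from crop (top): 425+x/5,258+y/5
f=[onz(t,425+x/5,258+y/5,.004) for x,y in((22,92),(75,265),(250,207))];print('foot',np.round(f,3),[np.degrees(np.arctan2(*(f[i+1]-f[i])[1::-1])) for i in(0,1)],[np.linalg.norm(f[i+1]-f[i]) for i in (0,1)])
f=[onz(t,425+x/5,258+y/5,.074) for x,y in((137,122),(190,114),(202,168),(150,177))]
print('head',np.round(f,3),[np.degrees(np.arctan2(*(f[i]-f[i-1])[1::-1])) for i in range(4)])
# jig base right edge: crop k=10/3 off 230,185
b=[onz(t,230+x*.3,185+y*.3,.01) for x,y in((308,99),(276,275),(28,232))];print('base',np.round(b,3),[np.linalg.norm(b[i+1]-b[i]) for i in (0,1)],[np.degrees(np.arctan2(*(b[i+1]-b[i])[1::-1])) for i in(0,1)])
q=ctrl.sense()['tool_rot'];from scipy.spatial.transform import Rotation as R
print(R.from_quat(np.r_[q[1:],q[0]]).as_matrix().round(3))
E
```

```text
plug top (z .074) (array([ 0.46081816, -0.33385632,  0.07317604]), [0.0026877770405409514, 0.00268777704054108])
onz [ 0.45927276 -0.33593589  0.074     ] [ 0.4631686  -0.33201711  0.074     ]
handle (z .076) (array([ 0.44421339, -0.0355041 ,  0.07648859]), [0.001631286855050167, 0.0016312868550501446])
onz [ 0.44310804 -0.03668715  0.076     ] [ 0.44497254 -0.03395474  0.076     ]
handle ends [ 0.44871545 -0.00348362  0.076     ] [ 0.43751227 -0.07006738  0.076     ] 0.06751969285685905 yaw of y -9.550956853412288
handle ends [0.45087555 0.00173004 0.076     ] [ 0.43808151 -0.06995436  0.076     ] 0.0728171755334769 yaw of y -10.119442502419446
tray [[0.443 0.392 0.03 ]
 [0.58  0.37  0.03 ]
 [0.556 0.249 0.03 ]
 [0.42  0.272 0.03 ]] [0.49975727 0.3206719  0.03      ] [np.float64(0.12290563215009456), np.float64(0.1392185931282709), np.float64(0.12429451751371925), np.float64(0.13875545609301143)]
foot [[ 0.488 -0.284  0.004]
 [ 0.408 -0.308  0.004]
 [ 0.436 -0.39   0.004]] [np.float64(-163.25616642938536), np.float64(-70.87323261972983)] [np.float64(0.08392371803492348), np.float64(0.08679403671767043)]
head [[ 0.47  -0.322  0.074]
 [ 0.474 -0.345  0.074]
 [ 0.45  -0.35   0.074]
 [ 0.446 -0.327  0.074]] [np.float64(12.708337383828184), np.float64(-80.41626024690335), np.float64(-168.20436966262952), np.float64(100.78720444460609)]
base [[ 0.63  -0.03   0.01 ]
 [ 0.504 -0.01   0.01 ]
 [ 0.531  0.166  0.01 ]] [np.float64(0.12772229469388358), np.float64(0.1777364469306985)] [np.float64(170.82199399614257), np.float64(81.16551272529317)]
[[-0.936  0.353 -0.001]
 [ 0.353  0.936 -0.001]
 [ 0.    -0.002 -1.   ]]
```

Everything agrees with the given sizes and heights:

| Item | Position (x, y) | Check |
|---|---|---|
| Plug | (0.461, -0.334) | label z 0.073, expected 0.074; socket yaw about 16.5° |
| Handle | (0.444, -0.0355) | z 0.0765, expected 0.076; jig yaw about -9.5° |
| Tray | (0.500, 0.321) | rim about 139 x 123 mm |

First move: turn the tool 53° to line up with the head.

>>> {"fn": "apply_moves", "kwargs": {"rows": [[0, 0, 0, 0, 0, 0.049], [0, 0, 0, 0, 0, 0.049], [0, 0, 0, 0, 0, 0.049], [0, 0, 0, 0, 0, 0.049], [0, 0, 0, 0, 0, 0.049], [0, 0, 0, 0, 0, 0.049], [0, 0, 0, 0, 0, 0]], "fingers": -1}}

```text
time: 1.08
eef_pos: [0.2206, 0.5846, 0.231]
tool_rot: [0.0, 0.598, 0.801, -0.0]
force: [0.1, -0.1, 0.3]
width: 0.0854
finger_force: 0.0
```

```bash
cat >> h.py <<'E'
from scipy.spatial.transform import Rotation as R
def togo(p,yaw=None):
    s=ctrl.sense();q=s['tool_rot'];M=R.from_quat(np.r_[q[1:],q[0]]).as_matrix()
    d=M.T@(np.array(p)-s['eef_pos'])/.05
    y=np.degrees(np.arctan2(M[1,1],M[0,1]))
    print('t',s['time'],'pos',s['eef_pos'].round(4),'tool z',M[:,2].round(3),'yaw_y',round(y,2),'J',s['joint_positions'].round(2),'F',s['force'].round(1),'w',round(s['width'],4),'ff',round(s['finger_force'],1))
    print('units to go',d.round(3), 'turn z' , None if yaw is None else round((y-yaw)/180,4))
E
python3 -c "
from h import *
togo([.461,-.334,.15],16.5)"
```

```text
t 1.075 pos [0.2206 0.5846 0.231 ] tool z [-0.    -0.001 -1.   ] yaw_y 16.51 J [ 1.14  0.31  1.63 -0.    1.2   0.85] F [ 0.1 -0.1  0.3] w 0.0854 ff 0.0
units to go [-18.98   -0.61    1.628] turn z 0.0
```

>>> {"fn": "apply_moves", "kwargs": {"rows": [[-0.9, -0.03, 0, 0, 0, 0], [-0.9, -0.03, 0, 0, 0, 0], [-0.9, -0.03, 0, 0, 0, 0], [-0.9, -0.03, 0, 0, 0, 0], [-0.9, -0.03, 0, 0, 0, 0], [-0.9, -0.03, 0, 0, 0, 0], [-0.9, -0.03, 0, 0, 0, 0], [-0.9, -0.03, 0, 0, 0, 0], [-0.9, -0.03, 0, 0, 0, 0], [-0.9, -0.03, 0, 0, 0, 0], [-0.9, -0.03, 0, 0, 0, 0], [-0.9, -0.03, 0, 0, 0, 0]]}}

```text
time: 2.58
eef_pos: [0.3562, 0.0603, 0.2316]
tool_rot: [0.0, 0.598, 0.802, 0.0]
force: [1.4, 0.5, 0.5]
width: 0.0854
finger_force: 0.0
```

>>> {"fn": "apply_moves", "kwargs": {"rows": [[-0.9, -0.03, 0, 0, 0, 0], [-0.9, -0.03, 0, 0, 0, 0], [-0.9, -0.03, 0, 0, 0, 0], [-0.9, -0.03, 0.3, 0, 0, 0], [-0.9, -0.03, 0.3, 0, 0, 0], [-0.9, -0.03, 0.4, 0, 0, 0], [-0.9, -0.03, 0.4, 0, 0, 0], [-0.9, -0.03, 0.2, 0, 0, 0], [-0.9, -0.03, 0, 0, 0, 0], [0, 0, 0, 0, 0, 0], [0, 0, 0, 0, 0, 0]]}}

```text
time: 3.95
eef_pos: [0.4568, -0.33, 0.1509]
tool_rot: [-0.001, 0.599, 0.801, 0.0]
force: [-0.6, 0.9, -0.3]
width: 0.0855
finger_force: 0.0
```

```bash
python3 - <<'E'
from h import *
togo([.461,-.334,.046],16.5)
a=cap('top');b=cap('side')
for n,c in(('top',a),('side',b)): print(n,[np.round(proj(c,np.array(p)),1) for p in((.461,-.334,.074),ctrl.sense()['eef_pos'])])
def crop(c,x,y,w,h,k): return cv2.resize(cv2.cvtColor(np.ascontiguousarray(c['color'][y:y+h,x:x+w]),cv2.COLOR_RGB2BGR),None,fx=k,fy=k,interpolation=cv2.INTER_CUBIC)
cv2.imwrite('pics/m2.png',np.hstack([crop(a,410,230,100,100,4),crop(b,90,270,130,130,400/130)]))
E
```

```text
t 3.95 pos [ 0.4568 -0.33    0.1509] tool z [-0.001  0.001 -1.   ] yaw_y 16.46 J [-0.7   0.28  1.84  0.    1.02 -0.99] F [-0.6  0.9 -0.3] w 0.0855 ff 0.0
units to go [-0.103  0.059  2.097] turn z -0.0002
top [array([457.9, 286.6]), array([464.4, 286.4])]
side [array([152.8, 335.5]), array([141.5, 308.4])]
```

View pics/m2.png

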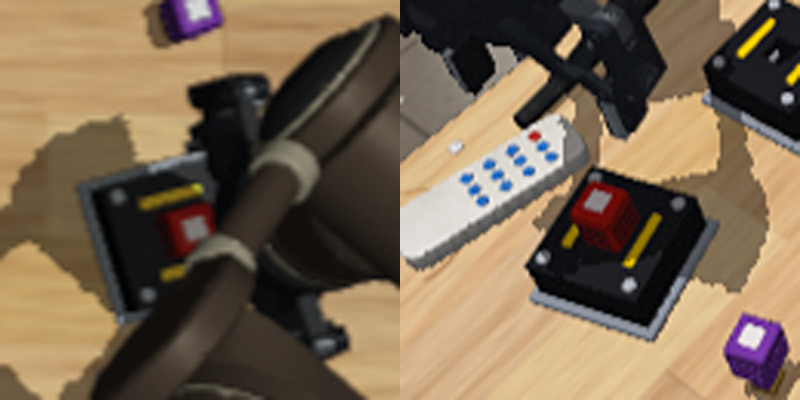

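The side view shows the tips straddling (140,306), which matches the projected TCP. The head is at (153,335), lined up below. Now correct the offset and descend.

>>> {"fn": "apply_moves", "kwargs": {"rows": [[-0.05, 0.03, 0.2, 0, 0, 0], [-0.05, 0.03, 0.3, 0, 0, 0], [0, 0, 0.3, 0, 0, 0], [0, 0, 0.3, 0, 0, 0], [0, 0, 0.3, 0, 0, 0], [0, 0, 0.3, 0, 0, 0], [0, 0, 0.25, 0, 0, 0], [0, 0, 0.15, 0, 0, 0], [0, 0, 0, 0, 0, 0], [0, 0, 0, 0, 0, 0]]}}

```text
time: 5.3
eef_pos: [0.4621, -0.335, 0.0468]
tool_rot: [0.001, 0.599, 0.801, -0.0]
force: [-0.1, 0.2, 0.2]
width: 0.0855
finger_force: 0.0
```

>>> {"fn": "apply_moves", "kwargs": {"rows": [[0, 0, 0, 0, 0, 0], [0, 0, 0, 0, 0, 0], [0, 0, 0, 0, 0, 0], [0, 0, 0, 0, 0, 0], [0, 0, 0, 0, 0, 0], [0, 0, 0, 0, 0, 0], [0, 0, 0, 0, 0, 0], [0, 0, 0, 0, 0, 0]], "fingers": 1}}

```text
time: 6.3
eef_pos: [0.4621, -0.3349, 0.0467]
tool_rot: [0.0, 0.599, 0.801, -0.0]
force: [0.4, -1.0, 4.7]
width: 0.0249
finger_force: 59.3
```

```bash
python3 -c "
from h import *
togo([.461,-.334,.046],16.5)"
```

```text
t 6.3 pos [ 0.4621 -0.3349  0.0467] tool z [ 0.001 -0.001 -1.   ] yaw_y 16.41 J [-0.7   0.45  1.87  0.    0.82 -0.99] F [ 0.4 -1.   4.7] w 0.0249 ff 59.3
units to go [ 0.024 -0.015  0.014] turn z -0.0005
```

Gripped: the opening is 25 mm on the 26 mm head. Pull straight up.

>>> {"fn": "apply_moves", "kwargs": {"rows": [[0, 0, -0.1, 0, 0, 0], [0, 0, -0.2, 0, 0, 0], [0, 0, -0.3, 0, 0, 0], [0, 0, -0.4, 0, 0, 0], [0, 0, -0.5, 0, 0, 0], [0, 0, -0.6, 0, 0, 0], [0, 0, -0.6, 0, 0, 0], [0, 0, -0.6, 0, 0, 0], [0, 0, -0.5, 0, 0, 0], [0, 0, -0.3, 0, 0, 0], [0, 0, 0, 0, 0, 0]]}}

```text
time: 7.68
eef_pos: [0.4619, -0.3351, 0.2531]
tool_rot: [0.001, 0.599, 0.801, -0.0]
force: [0.7, -0.7, -1.4]
width: 0.0251
finger_force: 60.5
```

```bash
python3 - <<'E'
from h import *
togo([.461,-.334,.28])
b=cap('side');p=ctrl.sense()['eef_pos'];u,v=map(int,proj(b,p));print(u,v)
x,y=max(0,u-60),max(0,v-60)
cv2.imwrite('pics/m3.png',cv2.resize(cv2.cvtColor(np.ascontiguousarray(b['color'][y:y+180,x:x+200]),cv2.COLOR_RGB2BGR),None,fx=2.5,fy=2.5))
E
```

```text
t 7.675 pos [ 0.4619 -0.3351  0.2531] tool z [ 0.002 -0.002 -1.   ] yaw_y 16.4 J [-0.7   0.18  1.74 -0.    1.21 -0.99] F [ 0.7 -0.7 -1.4] w 0.0251 ff 60.5
units to go [ 0.024 -0.011 -0.538] turn z None
122 274
```

View pics/m3.png

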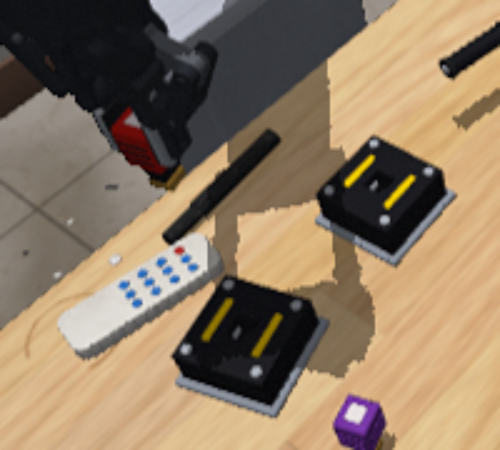

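The plug is out and held level, and the socket at crop (240,330) is empty. Carry it round the robot side of the jig to the tray.

>>> {"fn": "apply_moves", "kwargs": {"rows": [[0.4, 0, 0, 0, 0, 0], [0.8, 0, 0, 0, 0, 0], [0.8, 0, 0, 0, 0, 0], [0.8, 0, 0, 0, 0, 0], [0.8, 0, 0, 0, 0, 0], [0.8, 0, 0, 0, 0, 0], [0.8, 0, 0, 0, 0, 0], [0.8, 0, 0, 0, 0, 0], [0.7, 0.2, 0, 0, 0, 0], [0.7, 0.4, 0, 0, 0, 0], [0.7, 0.5, 0, 0, 0, 0], [0.7, 0.6, 0, 0, 0, 0]]}}

```text
time: 9.22
eef_pos: [0.4169, 0.1131, 0.2499]
tool_rot: [-0.001, 0.599, 0.801, -0.001]
force: [0.4, -1.2, 0.1]
width: 0.0253
finger_force: 60.5
```

>>> {"fn": "apply_moves", "kwargs": {"rows": [[0.7, 0.6, 0, 0, 0, 0], [0.7, 0.6, 0, 0, 0, 0], [0.7, 0.6, 0, 0, 0, 0], [0.6, 0.5, 0, 0, 0, 0], [0.4, 0.3, 0.2, 0, 0, 0], [0.2, 0.1, 0.4, 0, 0, 0], [0, 0, 0.5, 0, 0, 0], [0, 0, 0.5, 0, 0, 0], [0, 0, 0.4, 0, 0, 0], [0, 0, 0.2, 0, 0, 0], [0, 0, 0, 0, 0, 0]]}}

```text
time: 10.6
eef_pos: [0.5011, 0.3074, 0.1403]
tool_rot: [-0.0, 0.599, 0.801, -0.001]
force: [0.7, 0.1, -1.1]
width: 0.0253
finger_force: 60.5
```

```bash
python3 -c "
from h import *
togo([.5,.321,.040],-9.5)"
```

```text
t 10.6 pos [0.5011 0.3074 0.1403] tool z [-0.002 -0.001 -1.   ] yaw_y 16.4 J [ 0.48  0.34  1.79 -0.    1.01  0.19] F [ 0.7  0.1 -1.1] w 0.0253 ff 60.5
units to go [0.268 0.061 2.005] turn z 0.1439
```

>>> {"fn": "apply_moves", "kwargs": {"rows": [[0.27, 0.06, 0.2, 0, 0, 0], [0, 0, 0.3, 0, 0, 0.048], [0, 0, 0.3, 0, 0, 0.048], [0, 0, 0.3, 0, 0, 0.048], [0, 0, 0.3, 0, 0, 0], [0, 0, 0.25, 0, 0, 0], [0, 0, 0.2, 0, 0, 0], [0, 0, 0.1, 0, 0, 0], [0, 0, 0.05, 0, 0, 0], [0, 0, 0, 0, 0, 0], [0, 0, 0, 0, 0, 0]]}}

```text
time: 11.98
eef_pos: [0.5013, 0.3219, 0.0418]
tool_rot: [0.0, 0.763, 0.646, 0.0]
force: [-0.1, 0.9, 0.1]
width: 0.0247
finger_force: 60.5
```

```bash
python3 -c "
from h import *
togo([.5,.321,.037],-9.5)"
```

```text
t 11.975 pos [0.5013 0.3219 0.0418] tool z [ 0.001  0.    -1.   ] yaw_y -9.51 J [ 0.5   0.49  1.81 -0.    0.84  0.66] F [-0.1  0.9  0.1] w 0.0247 ff 60.5
units to go [-0.022 -0.023  0.095] turn z -0.0001
```

>>> {"fn": "apply_moves", "kwargs": {"rows": [[0, 0, 0.04, 0, 0, 0], [0, 0, 0.04, 0, 0, 0], [0, 0, 0, 0, 0, 0], [0, 0, 0, 0, 0, 0]]}}

```text
time: 12.48
eef_pos: [0.5008, 0.3217, 0.0372]
tool_rot: [0.0, 0.763, 0.646, -0.0]
force: [0.3, 0.3, -0.1]
width: 0.0252
finger_force: 60.5
```

>>> {"fn": "apply_moves", "kwargs": {"rows": [[0, 0, 0, 0, 0, 0], [0, 0, 0, 0, 0, 0], [0, 0, 0, 0, 0, 0], [0, 0, 0, 0, 0, 0], [0, 0, 0, 0, 0, 0], [0, 0, 0, 0, 0, 0]], "fingers": -1}}

```text
time: 13.22
eef_pos: [0.5009, 0.3217, 0.0373]
tool_rot: [0.0, 0.763, 0.646, -0.0]
force: [0.3, -0.3, 0.1]
width: 0.0853
finger_force: 0.0
```

>>> {"fn": "apply_moves", "kwargs": {"rows": [[0, 0, -0.2, 0, 0, 0], [0, 0, -0.5, 0, 0, 0], [0, 0, -0.7, 0, 0, 0], [0, 0, -0.8, 0, 0, 0], [0, 0, -0.8, 0, 0, 0], [0, 0, -0.6, 0, 0, 0], [0, 0, -0.3, 0, 0, 0], [0, 0, 0, 0, 0, 0]]}}

```text
time: 14.22
eef_pos: [0.5015, 0.322, 0.2336]
tool_rot: [0.0, 0.763, 0.646, 0.001]
force: [0.1, -0.6, -0.8]
width: 0.0855
finger_force: 0.0
```

```bash
python3 - <<'E'
from h import *
togo([.35,.2,.23],-9.5)
a=cap('top');b=cap('side')
f=lambda c,x,y:cv2.resize(cv2.cvtColor(np.ascontiguousarray(c['color'][y:y+120,x:x+120]),cv2.COLOR_RGB2BGR),None,fx=3.3,fy=3.3)
cv2.imwrite('pics/m4.png',np.hstack([f(a,110,210),f(b,295,110)]))
E
```

```text
t 14.225 pos [0.5015 0.322  0.2336] tool z [ 0.002  0.001 -1.   ] yaw_y -9.51 J [0.5  0.25 1.7  0.   1.19 0.66] F [ 0.1 -0.6 -0.8] w 0.0855 ff 0.0
units to go [-2.908 -2.586  0.062] turn z -0.0001
```

View pics/m4.png

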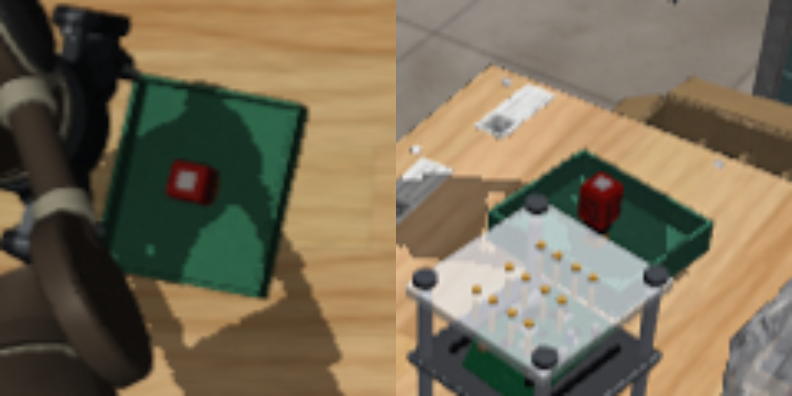

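The plug stands upright in the middle of the tray. On to the handle, passing on the robot side of the jig.

>>> {"fn": "apply_moves", "kwargs": {"rows": [[-0.4, -0.15, 0, 0, 0, 0], [-0.7, -0.2, 0, 0, 0, 0], [-0.8, -0.25, 0, 0, 0, 0], [-0.8, -0.25, 0, 0, 0, 0], [-0.8, -0.25, 0, 0, 0, 0], [-0.8, -0.25, 0, 0, 0, 0], [-0.6, -0.1, 0, 0, 0, 0], [-0.6, 0.2, 0, 0, 0, 0], [-0.6, 0.4, 0, 0, 0, 0], [-0.6, 0.4, 0, 0, 0, 0], [-0.4, 0.4, 0, 0, 0, 0], [-0.2, 0.1, 0, 0, 0, 0]]}}

```text
time: 15.82
eef_pos: [0.4426, -0.0396, 0.2307]
tool_rot: [-0.001, 0.764, 0.645, -0.001]
force: [0.2, -0.8, -0.8]
width: 0.0852
finger_force: 0.0
```

>>> {"fn": "apply_moves", "kwargs": {"rows": [[0, 0, 0.3, 0, 0, 0], [0, 0, 0.5, 0, 0, 0], [0, 0, 0.5, 0, 0, 0], [0, 0, 0.5, 0, 0, 0], [0, 0, 0.3, 0, 0, 0], [0, 0, 0, 0, 0, 0]]}}

```text
time: 16.58
eef_pos: [0.4411, -0.0378, 0.1256]
tool_rot: [-0.002, 0.763, 0.646, -0.001]
force: [0.7, 0.1, 0.4]
width: 0.0856
finger_force: 0.0
```

```bash
python3 - <<'E'
from h import *
togo([.4435,-.0395,.057],-9.5)
a=cap('top');b=cap('side')
for c in(a,b): print([np.round(proj(c,np.array(p)),1) for p in((.4435,-.0395,.076),ctrl.sense()['eef_pos'])])
f=lambda c,x,y:cv2.resize(cv2.cvtColor(np.ascontiguousarray(c['color'][y:y+120,x:x+120]),cv2.COLOR_RGB2BGR),None,fx=3.3,fy=3.3)
cv2.imwrite('pics/m5.png',np.hstack([f(a,270,225),f(b,200,160)]))
E
```

```text
t 16.575 pos [ 0.4411 -0.0378  0.1256] tool z [-0.004  0.001 -1.   ] yaw_y -9.46 J [-0.18  0.1   2.13  0.    0.92 -0.02] F [0.7 0.1 0.4] w 0.0856 ff 0.0
units to go [-0.027  0.059  1.371] turn z 0.0002
[array([325.5, 292. ]), array([325.2, 291. ])]
[array([250.3, 234.6]), array([248.2, 217.2])]
```

View pics/m5.png

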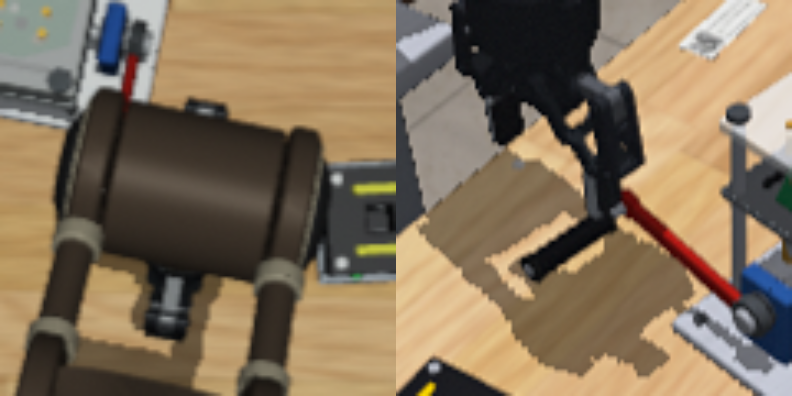

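The open fingers straddle the handle: in the side view the tips are on either side of it near px (262,225). Descend and grip.

>>> {"fn": "apply_moves", "kwargs": {"rows": [[-0.03, 0.06, 0.2, 0, 0, 0], [0, 0, 0.25, 0, 0, 0], [0, 0, 0.3, 0, 0, 0], [0, 0, 0.3, 0, 0, 0], [0, 0, 0.2, 0, 0, 0], [0, 0, 0.1, 0, 0, 0], [0, 0, 0, 0, 0, 0], [0, 0, 0, 0, 0, 0]]}}

```text
time: 17.68
eef_pos: [0.4462, -0.0408, 0.0601]
tool_rot: [0.0, 0.763, 0.646, 0.0]
force: [0.4, 1.2, 1.1]
width: 0.0853
finger_force: 0.0
```

>>> {"fn": "apply_moves", "kwargs": {"rows": [[0, 0, 0, 0, 0, 0], [0, 0, 0, 0, 0, 0], [0, 0, 0, 0, 0, 0], [0, 0, 0, 0, 0, 0], [0, 0, 0, 0, 0, 0], [0, 0, 0, 0, 0, 0], [0, 0, 0, 0, 0, 0], [0, 0, 0, 0, 0, 0]], "fingers": 1}}

```text
time: 18.68
eef_pos: [0.4441, -0.0404, 0.0594]
tool_rot: [-0.001, 0.763, 0.646, -0.001]
force: [-4.6, 0.5, 4.0]
width: 0.0157
finger_force: 58.5
```

```bash
python3 - <<'E'
from h import *
togo([.4435,-.0395,.057],-9.5)
# arc deltas in jig x / z from 10 deg, per 8 deg, in 5 cm units
a=np.radians(np.arange(10,91,8)); print(np.round(np.diff(-.12*np.cos(a))/.05,3),np.round(np.diff(.12*np.sin(a))/.05,3))
E
```

```text
t 18.675 pos [ 0.4441 -0.0404  0.0594] tool z [-0.004  0.    -1.   ] yaw_y -9.5 J [-0.19  0.23  2.15 -0.    0.76 -0.02] F [-4.6  0.5  4. ] w 0.0157 ff 58.5
units to go [ 0.017 -0.014  0.048] turn z 0.0
[0.081 0.125 0.167 0.206 0.241 0.271 0.296 0.315 0.328 0.334] [0.325 0.31  0.29  0.264 0.233 0.197 0.157 0.115 0.07  0.023]
```

The handle is gripped (58 N). Swing it along the 120 mm arc, in half steps of about 4°.

>>> {"fn": "apply_moves", "kwargs": {"rows": [[0, 0.035, 0.165, 0, 0, 0], [0, 0.04, -0.16, 0, 0, 0]]}}

```text
time: 18.92
eef_pos: [0.4441, -0.0405, 0.06]
tool_rot: [-0.005, 0.763, 0.646, -0.004]
force: [-11.5, 1.1, -0.5]
width: 0.0163
finger_force: 58.5
```

The first row's z had the wrong sign: a brief 8 mm dip, undone by the second row, with the pose back where it was. Continue upward with the right sign.

>>> {"fn": "apply_moves", "kwargs": {"rows": [[0, 0, -0.165, 0, 0, 0], [0, 0.01, -0.165, 0, 0, 0], [0, 0.06, -0.157, 0, 0, 0], [0, 0.065, -0.153, 0, 0, 0], [0, 0.08, -0.148, 0, 0, 0], [0, 0.087, -0.142, 0, 0, 0], [0, 0, 0, 0, 0, 0]]}}

```text
time: 19.8
eef_pos: [0.4624, -0.0435, 0.1059]
tool_rot: [-0.002, 0.763, 0.646, -0.002]
force: [-7.1, 0.2, 0.7]
width: 0.0161
finger_force: 58.9
```

```bash
python3 -c "
from h import *
a=np.radians(34);j=np.array([.986,-.165])
p=np.array([.4441,-.0404])+j*.12*(np.cos(np.radians(10))-np.cos(a))
togo([*p,.0594+.12*(np.sin(a)-np.sin(np.radians(10)))],-9.5)
cap('side','arc1.png')"
```

```text
t 19.8 pos [ 0.4624 -0.0435  0.1059] tool z [-0.005  0.001 -1.   ] yaw_y -9.5 J [-0.19  0.17  2.09 -0.    0.88 -0.02] F [-7.1  0.2  0.7] w 0.0161 ff 58.9
units to go [0.001 0.002 0.005] turn z 0.0
```

View pics/arc1.png

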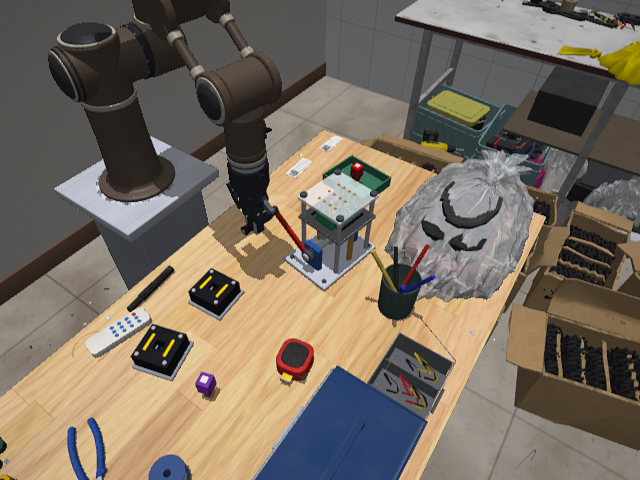

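The lever follows the gripper: the arm is now steeper, with the handle at about (268,215). The plug is still in the tray at (357,172). Continue the arc from 34° to 90°.

>>> {"fn": "apply_moves", "kwargs": {"rows": [[0, 0.1, -0.135, 0, 0, 0], [0, 0.106, -0.129, 0, 0, 0], [0, 0.118, -0.12, 0, 0, 0], [0, 0.123, -0.113, 0, 0, 0], [0, 0.133, -0.103, 0, 0, 0], [0, 0.138, -0.094, 0, 0, 0], [0, 0.146, -0.083, 0, 0, 0], [0, 0.15, -0.074, 0, 0, 0], [0, 0.156, -0.062, 0, 0, 0], [0, 0.159, -0.053, 0, 0, 0]]}}

```text
time: 21.1
eef_pos: [0.5296, -0.0549, 0.1549]
tool_rot: [-0.0, 0.763, 0.646, -0.001]
force: [-5.7, -0.2, 1.0]
width: 0.0162
finger_force: 59.1
```

>>> {"fn": "apply_moves", "kwargs": {"rows": [[0, 0.163, -0.04, 0, 0, 0], [0, 0.165, -0.03, 0, 0, 0], [0, 0.167, -0.015, 0, 0, 0], [0, 0.167, -0.008, 0, 0, 0], [0, 0, 0, 0, 0, 0], [0, 0, 0, 0, 0, 0]]}}

```text
time: 21.85
eef_pos: [0.5624, -0.0604, 0.1591]
tool_rot: [0.0, 0.763, 0.646, -0.0]
force: [-5.0, -1.3, 1.1]
width: 0.0158
finger_force: 59.0
```

```bash
python3 - <<'E'
from h import *
a=np.radians(90);j=np.array([.986,-.165])
p=np.array([.4441,-.0404])+j*.12*(np.cos(np.radians(10))-np.cos(a))
togo([*p,.0594+.12*(np.sin(a)-np.sin(np.radians(10)))],-9.5)
s=cap('side')
f=lambda c,x,y,w,h,k:cv2.resize(cv2.cvtColor(np.ascontiguousarray(c['color'][y:y+h,x:x+w]),cv2.COLOR_RGB2BGR),None,fx=k,fy=k)
cv2.imwrite('pics/end.png',f(s,230,120,170,170,3.5))
E
```

```text
t 21.85 pos [ 0.5624 -0.0604  0.1591] tool z [-0. -0. -1.] yaw_y -9.5 J [-0.18  0.28  1.83 -0.    1.03 -0.02] F [-5.  -1.3  1.1] w 0.0158 ff 59.0
units to go [ 0.004 -0.036  0.011] turn z -0.0
```

View pics/end.png

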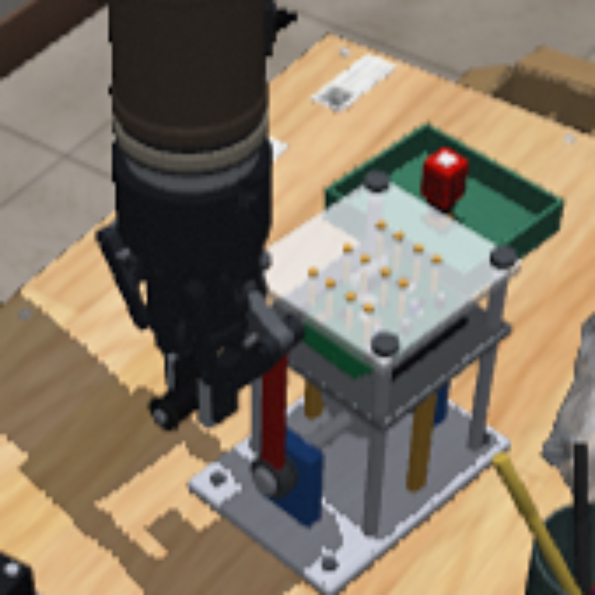

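The lever looks upright with the gripper on the handle, and the plug stands in the tray. I'll check the lever angle numerically from the red pixels in the lever plane, and the lift by time-zero comparison if needed.

```bash
python3 - <<'E'
from h import *
s=cap('side');c0=cv2.imread('pics/side0.png')
jx=np.array([.986,-.165,0]);jy=np.array([.165,.986,0]);L=np.array([.5694,-.0028,.055])
def ang(im,roi):
    hsv=cv2.cvtColor(im,cv2.COLOR_BGR2HSV);H,S,V=[hsv[...,i].astype(int) for i in range(3)]
    m=((H<8)|(H>172))&(S>150)&(V>60);x,y,w,h=roi
    P=[]
    for v,u in np.argwhere(m[y:y+h,x:x+w]):
        o,d=ray(s,u+x,v+y);p=o+d*((L-o)@jy)/(d@jy)-L;P.append((p@jx,p[2]))
    P=np.array(P,np.float32);vx,vy,x0,y0=cv2.fitLine(P,cv2.DIST_HUBER,0,.001,.001).ravel()
    print(len(P),'elev',np.degrees(np.arctan2(vy,-vx))%180,'centroid',x0,y0,'angle from hub',np.degrees(np.arctan2(y0,-x0)))
ang(c0,(267,215,40,36))
ang(cv2.cvtColor(np.ascontiguousarray(s['color']),cv2.COLOR_RGB2BGR),(298,215,18,40))
st=ctrl.sense();print(st['eef_pos'],st['force'],st['finger_force'])
E
```

```text
202 elev 9.8797 centroid -0.06951208 0.016809177 angle from hub 13.59411
178 elev 94.75501 centroid 0.0013203127 0.042116158 angle from hub 91.79559
[ 0.56228873 -0.06041152  0.15914495] [-4.89393149 -0.91963136  0.76210111] 59.0335750579834
```

The kinematics give about 91° and vision 92–95°, inside the 8° band. I'll ease back 3 mm to centre it, then hold.

>>> {"fn": "apply_moves", "kwargs": {"rows": [[0, -0.03, 0, 0, 0, 0], [0, -0.03, 0, 0, 0, 0], [0, 0, 0, 0, 0, 0], [0, 0, 0, 0, 0, 0], [0, 0, 0, 0, 0, 0], [0, 0, 0, 0, 0, 0]]}}

```text
time: 22.7
eef_pos: [0.5596, -0.0599, 0.1591]
tool_rot: [0.0, 0.763, 0.646, -0.0]
force: [-4.7, -0.7, 1.9]
width: 0.0158
finger_force: 59.1
```

```bash
python3 -c "
from h import *
togo([.5607,-.060,.159],-9.5)
print(ctrl.close_job())"
```

```text
t 22.7 pos [ 0.5596 -0.0599  0.1591] tool z [ 0. -0. -1.] yaw_y -9.51 J [-0.18  0.27  1.84 -0.    1.03 -0.02] F [-4.7 -0.7  1.9] w 0.0158 ff 59.1
units to go [0.003 0.023 0.002] turn z -0.0
the job is handed in; nothing more can be done
None
```

The job is handed in at 22.7 s with no verdict returned: the plug stands in the tray and the lever is held by its handle within about 3° of upright by my measurements; I did not measure the platform lift directly.

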